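Lock a quarter-turn connector holder into the harness jig and load its plug

ROBOT

A 6-joint arm with a two-finger parallel gripper is mounted at the origin on a cart in front of the work surface, level with it; the furniture and walls round the work are solid. World frame = base frame: x ahead of the robot, y to its left, z up, the work surface at z = 0. Lengths are in m, angles in rad, forces in N, time in s.
With the tool pointing down it reaches from about 0.25 to 0.8 m from the base axis. Payload 8.5 kg.
Tool frame: the origin (TCP) lies at the very end of the fingers, on their centre line; the grasp point (between the pads) lies 19 mm behind it (bot.grip_depth is the distance from the TCP to the grasp point, in m); z points along the fingers, y is the line along which they close (so a half turn about z gives the same grasp; the last joint's range is limited). The gripper opens to 85 mm and grips with 20 to 120 N. Pads are 22 mm wide; open, the fingers measure 114 mm over their backs; the gripper's body (76 mm by 85 mm) begins 54 mm behind the grasp point. The pads swing forward as they close: fully open they stand 13 mm farther back than shut.
Start: joints at [-1.209, 0.238, -0.013, 1.319, 0, 1.571], TCP at [0.186, -0.491, 0.198] pointing down, gripper open.
Joint ranges: [-2.66, 2.66], [-1.03, 1.9], [-1.14, 1.46], [-1.82, 2.27], [-1.45, 1.34], [-3.14, 3.14]. Speed limits (rad/s): [2.22, 2.22, 2.79, 3.14, 3.14, 3.14].

INTERFACE

Orientations are given as a unit quaternion [x, y, z, w].
In Python, from workcell import get_state, eyes, bot gives the robot as it stands. The module is installed in compiled form; this text tells all that it offers.
- The arm moves only by the tool servo_tool, never from a script. Its argument "motion" is a list of rows, each a list of 5 numbers: the opening, from -1 (shut) to 1 (fully open), then the shift along the tool's x, y, z in cm, then the turn about the tool's z in degrees. In form: [[claw, dx, dy, dz, spin], ...]. A call has 1 to 12 rows; each row shifts and turns the commanded pose from where the row before left it, along the tool's axes as they then stand; what a row does not reach is not made up. A row lasts 1/10 s, in which the tool goes at most 50 mm and 8.59 degrees, less where a joint would pass 70% of its speed; a pose out of reach is approached as far as the arm can. A call with a gripper value outside its range is refused whole. The fingers move at their own pace and stop on an object; "squeeze" is the grip in N (left out, the last holds). Time passes only in rows, so rows that do not move let the fingers close. It gives the time, the measured TCP pose, the force, the opening and the grip force at its end, in the units of the state.
- get_state(): the state, without advancing time (a new reading comes with each control period).
- eyes.grab_frame(name): name is "side" or "top" or "wrist"; returns (picture, depth): 420x560x3 uint8, red, green, blue; 420x560 float32, m along the optical axis (not along the pixel's ray), 0 where there is no reading.
- eyes.camera_params(name): a dict with "fov_y" (degrees; the focal length in pixels is half the picture's height over the tangent of half this angle, whatever the lens; pixels are square), "cx", "cy" (the principal point, pixels), "view" (4x4, takes a point from world to camera coordinates). Camera axes: x right, y down, z forward; pixel columns grow to the right and rows downward; lengths in m; the calibration is good to about 2 mm. The wrist camera is an equidistant fisheye: a pixel r from the principal point sees the ray r / f radians off the axis. A picture is of the moment at which its call begins: read the wrist's pose just before it. camera_params takes no time and is no camera call; for the wrist camera it gives the pose at the moment of the call.
- bot.close_job(): hands the job in; it is judged then, once.
Trained networks look in the newest picture that a camera, given by its name, has taken for a name from the list of things; names that differ only in an ending like _2 or _b are one class to them, and where a whole thing is asked for, a point or a joint stands for the part that bears it (a point fixed in the world has none). Each returns a list of dicts, best first, with "p" (0 to 1); they miss things now and then, are a little off and sometimes report something else, mostly with a low value. They report only what shows in the picture. A call takes as long as a camera call. They do not tell look-alikes from the thing itself.
- eyes.spot_in(camera, name): "location" ([column, row] in pixels, amid what is visible of it).
- eyes.cut_out(camera, name): "region" (420x560 bool, what is visible of it) and "location" ([column, row] in pixels, amid what is visible of it).
- eyes.spot_point(camera, name): "location" ([column, row] in pixels: a listed point, or the origin of a listed thing).
The state is a dict: "clock": time; "q": joint angles; "dq": joint speeds; "effort": joint torques, N m; "eef_pos": TCP position; "orientation": TCP orientation; "force": force on the tool from outside, world axes, zero at the start; "moment": the same for the moment, N m; "width": finger opening in m; "finger_force": force on a finger pad.
Only numpy, scipy, OpenCV 4.12 (cv2) and the standard library are available. Lean on these libraries where they do the work, as an engineer would, in place of code of your own. Each camera call takes 0.05 s, during which the arm holds its last target. There are 200 camera calls.

TASK

Set up the empty middle station of the cable-harness jig: take the blue connector holder out of the wooden parking block, pass its T-shaped foot through the slot of the lock socket in the middle of the rail, push it down against the spring, turn it a quarter turn clockwise (seen from above) to its stop and let it come up so that it is locked, standing across the rail like its two neighbours. Then seat the white plug housing squarely in the holder's pocket, right down on its floor. Feel your way in: never push or lever the holder against the rail hard (over 50 N), and leave the other things on the bench where they lie.

Things in the scene. Friction and masses are not known exactly. Their poses are not given: they have to be found in the camera images.
- rail: the jig's aluminium rail, fixed on the bench: 50 mm wide, 420 mm long, 42 mm high. Origin on the bench under its middle; y runs along the rail, x across, z up. At y = +130 and -130 mm are finished stations: blue holders with black housings, 34 mm along the rail, tops 87 mm above the bench. At y = +-160 mm an angle bracket, 32 mm high, sticks out 30 mm.
- station (a point): point on the rail's mid-line at the top of the steel lock plate (46 x 96 mm, 46 mm above the rail's origin). The plate's slot, 13 mm wide (across the rail) and 28 mm long (along it), lies on this line, but the plate was clamped by hand: the slot's centre is anywhere up to 14 mm either way along the rail from this point. That is not measured: feel for it (or look). It stays put.
- lock_level (a point): point 10 mm below the station: where the holder's origin ends up when locked. Under the slot is a damped spring plunger: it meets the foot at origin 2.5 mm above here, resists 4 N plus 0.6 N/mm. Below -2.5 mm the foot can turn, clockwise only from above, up to a stop at 90 to 95 deg; at -5.5 mm the flange meets the plate. Let go at the stop, it rises into a cross groove 2.5 mm deep and is locked.
- holder: loose blue holder, about 90 g, 40.5 mm high, upright. Origin under the middle of its foot, z up. Steel T-head 26 mm (its y) x 10 mm (x) x 6 mm high, lower edge broken 0.5 mm; stem 9 mm round to z = 15.5; flange 38 mm round, z = 15.5 to 18.5; block 34 mm (x) x 44 mm (y), z = 18.5 to 40.5, gripped across its 34 mm. Locked, its y lies across the rail.
- pocket (a point): centre of the floor of the pocket in the holder's top, 34.5 mm above the holder's origin, axes as the holder's. The pocket is 28 mm (x) by 38 mm (y) and 6 mm deep; its 3 mm walls end 40.5 mm above the holder's origin.
- rack: wooden parking block 62 x 136 mm, 22 mm high, fixed; origin under its centre, y along its length. Two slots 16 x 32 mm (long side along y), 19 mm deep: at y = -33 mm the blue holder stands, flange on the block's top, its foot's underside 6.5 mm above the bench; at y = +33 mm a fixed orange cable fork, 65 mm above the bench.
- housing_1: the white plug housing, loose, 25 g, flat on the bench: body 24 mm (its x) x 34 mm (its y) x 14 mm high, with a small latch on top to 17 mm. Origin at the centre of its underside, z up. Grip it across x, by its upper half when it goes into the pocket.
- housing_0: a black plug housing of the same shape, loose on the bench, to be left alone
- housing_2: another black plug housing, loose on the bench, to be left alone
- tape_black: a roll of black tape, 51 x 48 x 19 mm, loose on the bench, to be left alone
- flux_pot: a round tin with a black lid, 60 mm across, 36 mm high, loose on the bench, to be left alone
Things that resemble listed ones, but are neither listed nor needed, are in the scene too. There is more than one size of the holder; the job needs the largest.

How it is judged:
By the outcome, as a careful person would: the job done as asked, in the order asked, and still so for the second after the job is handed in, with the robot touching nothing.
It also fails if it takes over 67 s, if anything falls off the work surface, if the arm or the gripper's body presses on something with over 40 N, if the wrist force passes 120 N, or if a joint passes its speed limit or range.

## Working session

There is one attempt and no reset: what is moved stays moved. The work goes in short steps, Python scripts to look and compute and a tool call to move; the robot and the scene stay as the last step left them, time stands still between calls to the robot, and variables do not carry over. Pictures are saved under pics/ and viewed, at most 10 in all, crops included, and the job is handed in when it is done.

Besides the shell and the picture viewer there is one more tool, called after ">>>" as a command line: name --pt "numbers of a row" for each row, then --argument value for the rest. servo_tool: Moves the arm, as the interface text tells. Its arguments: {"type":"object","properties":{"motion":{"type":"array","items":{"type":"array","items":{"type":"number"}}},"squeeze":{"type":"number"}},"required":["motion"]}

```bash
mkdir -p pics; cat > h.py <<'E'
import numpy as np, cv2
from workcell import get_state, eyes, bot
from scipy.spatial.transform import Rotation as R
def grab(n):
    P=eyes.camera_params(n); a,d=eyes.grab_frame(n); return a,d,P
def world(n,P,u,v,d):
    f=210/np.tan(np.radians(P['fov_y'])/2); x=(u-P['cx']);y=(v-P['cy'])
    if n=='wrist':
        r=np.hypot(x,y)+1e-9; t=r/f; s=np.tan(t)/r; c=np.array([x*s*d,y*s*d,d])
    else: c=np.array([x/f*d,y/f*d,d])
    return (np.linalg.inv(P['view'])@np.r_[c,1])[:3]
def onz(n,P,u,v,z):
    a=world(n,P,u,v,.1);b=world(n,P,u,v,.2); return a+(b-a)*(z-a[2])/(b[2]-a[2])
def proj(n,P,p):
    f=210/np.tan(np.radians(P['fov_y'])/2); c=(P['view']@np.r_[p,1])[:3]
    if n=='wrist':
        r=np.hypot(c[0],c[1])+1e-12; t=np.arctan2(r,c[2]); return np.array([P['cx']+f*t*c[0]/r,P['cy']+f*t*c[1]/r])
    return np.array([P['cx']+f*c[0]/c[2],P['cy']+f*c[1]/c[2]])
def save(n,a): cv2.imwrite('pics/'+n+'.png',cv2.cvtColor(a,cv2.COLOR_RGB2BGR))
E
python3 - <<'E'
from h import *
s=get_state(); print(s['clock'],s['eef_pos'],s['orientation'],s['width'])
for n in ['top','side']:
    a,d,P=grab(n); save(n,a); np.savez('pics/'+n,a=a,d=d)
    print(n,P['fov_y'],np.round(np.linalg.inv(P['view'])[:3,3],3))
    for k in ['holder','pocket','rail','station','rack','housing_1','tape_black','flux_pot']:
        for f in ([eyes.spot_point,eyes.spot_in] if k in('holder','rack','housing_1','rail') else [eyes.spot_point]):
            for r in f(n,k)[:4]:
                u,v=r['location']; dd=d[int(v),int(u)]
                print(k,f.__name__,np.round(r['location']),round(r['p'],2),np.round(world(n,P,u,v,dd),3) if dd else None)
E
```

```text
0.0 [ 0.18564076 -0.49055575  0.19724373] [ 9.83682604e-01  1.79910962e-01 -1.41327811e-04 -7.47888201e-04] 0.08560163306519411
top 51.6082373982553 [ 0.381 -0.02   1.025]
holder call [180. 276.] 0.61 [0.413 0.22  0.042]
holder call [212. 252.] 0.53 [0.469 0.153 0.022]
holder call [187. 241.] 0.43 [0.494 0.211 0.024]
holder call [214. 252.] 0.68 [0.47  0.148 0.026]
holder call [186. 242.] 0.65 [0.492 0.213 0.021]
holder call [174. 278.] 0.54 [0.409 0.234 0.04 ]
pocket call [216. 252.] 0.64 [0.469 0.144 0.018]
pocket call [173. 277.] 0.58 [0.412 0.235 0.039]
pocket call [180. 237.] 0.5 [0.505 0.23  0.022]
rail call [243. 199.] 0.69 [0.591 0.083 0.038]
rail call [244. 199.] 0.8 [0.591 0.078 0.039]
station call [242. 198.] 0.58 [0.594 0.085 0.04 ]
rack call [167. 280.] 0.68 [0.404 0.249 0.041]
rack call [174. 279.] 0.36 [0.407 0.233 0.04 ]
rack call [159. 282.] 0.91 [0.401 0.273 0.021]
housing_1 call [390. 264.] 0.73 [ 0.444 -0.258  0.01 ]
housing_1 call [348. 259.] 0.72 [ 0.454 -0.163  0.012]
housing_1 call [302. 259.] 0.52 [ 0.454 -0.054  0.014]
housing_1 call [348. 262.] 0.57 [ 0.45 
[... 794 characters left out ...]
2. 174.] 0.57 [0.509 0.214 0.023]
pocket call [288. 183.] 0.46 [0.598 0.096 0.045]
pocket call [236. 188.] 0.4 [0.475 0.155 0.022]
rail call [286. 199.] 0.58 [0.573 0.038 0.04 ]
rail call [293. 204.] 0.78 [0.582 0.013 0.04 ]
station call [288. 186.] 0.76 [0.61  0.119 0.018]
rack call [201. 178.] 0.86 [0.397 0.216 0.032]
rack call [198. 178.] 0.78 [0.393 0.242 0.019]
housing_1 call [249. 247.] 0.64 [ 0.447 -0.062  0.007]
housing_1 call [276. 318.] 0.77 [ 0.435 -0.271  0.011]
housing_1 call [251. 242.] 0.64 [ 0.454 -0.055  0.011]
housing_1 call [262. 279.] 0.63 [ 0.441 -0.168  0.009]
tape_black call [334. 326.] 0.92 [ 0.533 -0.317 -0.001]
tape_black call [249. 244.] 0.65 [ 0.448 -0.057  0.011]
```

```bash
python3 - <<'E'
import cv2
a=cv2.imread('pics/top.png'); cv2.imwrite('pics/top_c.png',cv2.resize(a[120:340,110:450],None,fx=2.35,fy=2.35,interpolation=cv2.INTER_CUBIC))
E
```

```text
(no output)
```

View pics/top_c.png

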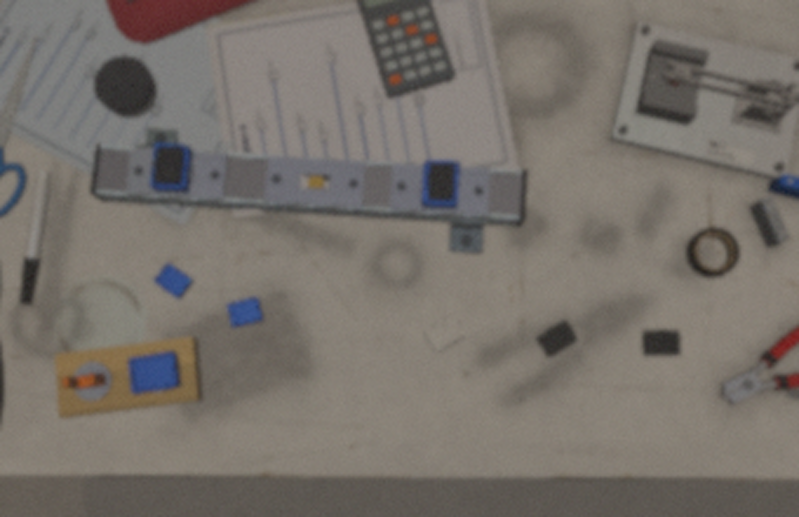

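The loose blue holders are in the rack at (176,278), and two smaller ones stand at (184,239) and (214,253). I want the rack one, because it is the largest and parked. White pieces: (298,262) is the white housing, and the black ones at (347,263) and (391,265) stay put. The slot shows yellow at (245,197).

```bash
cat > m.py <<'E'
from h import *
z=np.load('pics/top.npz'); a,d=z['a'],z['d']; P=eyes.camera_params('top')
hsv=cv2.cvtColor(a,cv2.COLOR_RGB2HSV)
blue=cv2.inRange(hsv,(105,90,50),(130,255,255))
n,l,st,c=cv2.connectedComponentsWithStats(blue)
for i in range(1,n):
    if st[i,4]>60:
        vv,uu=np.where(l==i); zz=np.median([world('top',P,u,v,d[v,u])[2] for u,v in zip(uu,vv) if d[v,u]>0])
        q=np.array([onz('top',P,u,v,zz)[:2] for u,v in zip(uu,vv)]).astype(np.float32)*1000
        print('blue',np.round(c[i]),st[i,4],'z',round(zz,3),cv2.minAreaRect(q))
# rail: points at z 36..50
vs,us=np.mgrid[150:230,140:345]; W=np.array([world('top',P,u,v,d[v,u]) if d[v,u]>0 else [0,0,0] for u,v in zip(us.ravel(),vs.ravel())])
k=(W[:,2]>.034)&(W[:,2]<.056); print('rail',cv2.minAreaRect((W[k,:2]*1000).astype(np.float32)),np.percentile(W[k,2],[5,50,95]))
y=cv2.inRange(hsv,(15,110,100),(35,255,255)); y[:180]=0;y[215:]=0; vv,uu=np.where(y); print('yellow',len(uu),uu.mean() if len(uu) else 0,vv.mean() if len(uu) else 0, [onz('top',P,uu.mean(),vv.mean(),h) for h in(.046,.036)])
# the white housing
p=onz('top',P,298.5,262.5,.014); print('house',p)
a2=a[240:285,270:330]; 
m=d[240:285,270:330]; print(a2[::6,::6].mean(2).astype(int))
E
python3 m.py
```

```text
blue [266.  54.] 829 z 0.003 ((985.87646484375, 39.500362396240234), (117.06147766113281, 93.56668090820312), 4.945856094360352)
blue [183. 192.] 122 z 0.075 ((603.9330444335938, 215.56951904296875), (34.50071716308594, 46.16421127319336), 86.2047119140625)
blue [102. 195.] 264 z 0.009 ((607.0088500976562, 424.7311706542969), (83.11296081542969, 66.71927642822266), 65.83989715576172)
blue [297. 200.] 112 z 0.075 ((586.26171875, -42.60397720336914), (31.35367774963379, 41.18086242675781), 89.66069030761719)
blue [450. 199.] 123 z 0.036 ((591.2286987304688, -396.4175720214844), (48.60939407348633, 17.36795997619629), 78.26114654541016)
blue [183. 239.] 108 z 0.024 ((499.3877868652344, 220.43714904785156), (28.168010711669922, 20.570465087890625), 54.013980865478516)
blue [214. 252.] 119 z 0.024 ((468.9032287597656, 148.55677795410156), (21.41089630126953, 29.380897521972656), 14.236408233642578)
blue [175. 278.] 269 z 0.042 ((409.122314453125, 230.57965087890625), (31.442577362060547, 43.43976974487305), 8.895406723022461)
rail ((634.3736572265625, 90.31498718261719), (441.853759765625, 131.9849853515625), 85.88829040527344) [0.03603573 0.04357176 0.04827101]
yellow 17 244.05882352941177 196.76470588235293 [array([0.59535933, 0.07886172, 0.046     ]), array([0.59755385, 0.0798678 , 0.036     ])]
house [ 0.44677045 -0.04713915  0.014     ]
[[112 110 107 117 125 124 125 124 125 128]
 [120 122 122 122 125 127 124 125 127 128]
 [125 124 127 127 127 129 126 124 126 130]
 [131 128 128 127 122 126 125 126 125 124]
 [122 126 127 128 129 128 117 121 121 108]
 [126 128 125 125 125 125 126 115 101 102]
 [127 127 126 128 128 127 124 121 115 122]
 [129 127 128 123 126 128 127 126 125 121]]
```

>>> servo_tool --pt "1 0 0 -2 -8" --pt "1 0 0 -2 -8" --pt "1 0 0 -2 -8" --pt "1 0 0 0 0"

```text
clock: 1.7
eef_pos: [0.1862, -0.4921, 0.2603]
orientation: [0.924, 0.382, -0.0, 0.002]
force: [0.0, -0.3, -0.1]
width: 0.0856
finger_force: 0.0
```

```bash
python3 - <<'E'
from h import *
s=get_state(); print(s['q'],s['eef_pos'],R.from_quat(s['orientation']).as_matrix()[:2,0])
E
```

```text
[-1.20903011e+00  2.24625908e-01  1.26855470e-01  1.46910911e+00
  2.07317335e-05  1.14818142e+00] [ 0.18621538 -0.49206575  0.2603292 ] [0.70782665 0.70638439]
```

>>> servo_tool --pt "1 2 -0.6 0 0" --pt "1 4.2 -1.3 0 0" --pt "1 4.2 -1.3 0 0" --pt "1 4.2 -1.3 0 0" --pt "1 4.2 -1.3 0 0" --pt "1 4.2 -1.3 0 0" --pt "1 4.2 -1.3 0 0" --pt "1 4.2 -1.3 0 0" --pt "1 4.2 -1.3 0 0" --pt "1 4.2 -1.3 0 0" --pt "1 4.2 -1.3 0 0" --pt "1 4.2 -1.3 0 0"

```text
clock: 2.9
eef_pos: [0.4237, -0.0441, 0.2574]
orientation: [0.925, 0.379, -0.0, -0.0]
force: [0.4, -1.1, -0.8]
width: 0.0854
finger_force: 0.0
```

>>> servo_tool --pt "1 4.2 -1.3 0 -8.5" --pt "1 0 0 0 -8.5" --pt "1 0 0 0 -8.5" --pt "1 0 0 0 -8.5" --pt "1 0 0 0 -8.5" --pt "1 0 0 0 -8.5" --pt "1 0 0 0 -8.5" --pt "1 0 0 0 -8.5" --pt "1 0 0 0 -8.5" --pt "1 0 0 0 -8.5" --pt "1 0 0 0 -8.5" --pt "1 0 0 0 -8.5"

```text
clock: 4.1
eef_pos: [0.4438, -0.0071, 0.2572]
orientation: [0.285, 0.959, -0.0, -0.0]
force: [-0.1, -0.7, -0.1]
width: 0.0852
finger_force: 0.0
```

>>> servo_tool --pt "1 0 0 0 -8.5" --pt "1 0 0 0 -8.5" --pt "1 0 0 0 -8.5" --pt "1 0 0 0 -8.5" --pt "1 0 0 0 -8.5" --pt "1 0 0 0 -8.5" --pt "1 0 0 0 -8.5" --pt "1 0 0 0 -8.5" --pt "1 0 0 0 -8.5" --pt "1 0 0 0 -8.5" --pt "1 0 0 0 0" --pt "1 0 0 0 0"

```text
clock: 5.3
eef_pos: [0.4439, -0.0071, 0.2575]
orientation: [-0.434, 0.901, 0.0, -0.0]
force: [-0.4, -0.6, -0.8]
width: 0.0855
finger_force: 0.0
```

```bash
python3 - <<'E'
from h import *
s=get_state(); print(s['clock'],s['q'],s['eef_pos'],R.from_quat(s['orientation']).as_matrix()[:2,0])
a,d,P=grab('wrist'); save('w1',a); np.savez('pics/w1',a=a,d=d,**P)
print(np.linalg.inv(P['view']).round(3),P['fov_y'])
for k,f in [('holder',eyes.spot_in),('housing_1',eyes.spot_in),('station',eyes.spot_point),('rail',eyes.spot_in)]:
    for r in f('wrist',k)[:5]:
        u,v=r['location']; dd=d[int(v),int(u)]; print(k,np.round([u,v]),round(r['p'],2),world('wrist',P,u,v,dd).round(3))
E
```

```text
5.3 [-1.60954812e-02  8.44641150e-02 -5.15649105e-02  1.43532695e+00
  7.77068567e-05 -9.13253391e-01] [ 0.44389481 -0.00711888  0.2574999 ] [-0.62383368 -0.78155708]
[[-0.781  0.598  0.18   0.398]
 [ 0.624  0.748  0.225 -0.065]
 [ 0.     0.288 -0.958  0.434]
 [ 0.     0.     0.     1.   ]] 65.70646984690485
holder [333. 270.] 0.78 [0.467 0.152 0.023]
holder [340. 310.] 0.62 [0.499 0.215 0.026]
holder [98. 53.] 0.39 [ 0.534 -0.311 -0.001]
housing_1 [202.  85.] 0.92 [ 0.447 -0.157  0.016]
housing_1 [164.  29.] 0.85 [ 0.438 -0.254  0.016]
housing_1 [253. 148.] 0.64 [ 0.448 -0.051  0.015]
station [236. 294.] 0.74 [0.594 0.089 0.039]
rail [208. 253.] 0.67 [0.582 0.017 0.042]
```

View pics/w1.png

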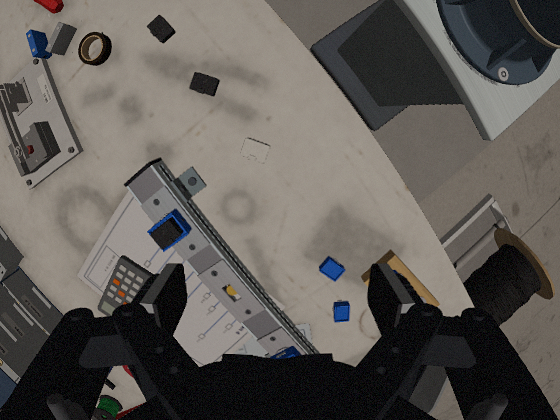

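The wrist view shows the white housing at (255,150), the slot at about (231,291), small holders at (332,268) and (342,311), and the rack partly hidden at (400,275). Next I'll zoom in on the slot and the housing.

```bash
python3 - <<'E'
import cv2,numpy as np
a=cv2.imread('pics/w1.png')
f=lambda c:cv2.resize(c,(400,400),interpolation=cv2.INTER_CUBIC)
cv2.imwrite('pics/w1c.png',np.hstack([f(a[255:325,195:265]),f(a[125:175,230:280])]))
E
```

```text
(no output)
```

View pics/w1c.png

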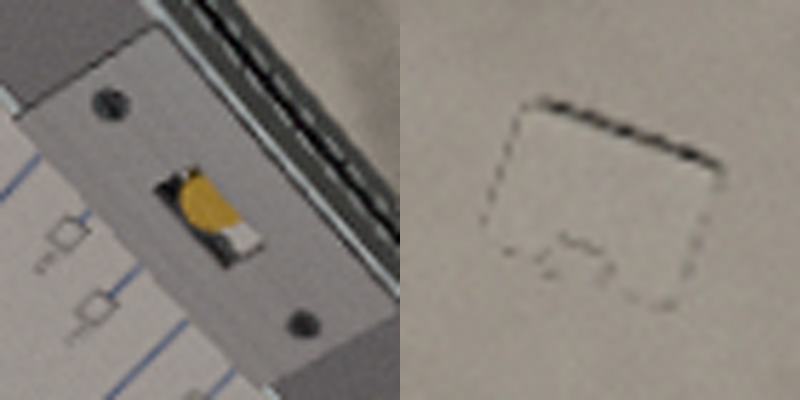

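```bash
python3 - <<'E'
from h import *
z=np.load('pics/w1.npz'); P={k:z[k] for k in('fov_y','cx','cy','view')}
W=lambda x,y,h:onz('wrist',P,195+x/5.714-.4,255+y/5.714-.4,h)*1000
c=[W(x,y,.046) for x,y in[(155,188),(193,168),(264,243),(228,270)]]; m=np.mean(c,0)
print('slot',m,[np.linalg.norm(c[i]-c[(i+1)%4]).round(1) for i in range(4)])
d=c[3]-c[0]+c[2]-c[1]; print('ang',np.degrees(np.arctan2(d[1],d[0])))
s=[W(x,y,.046) for x,y in[(110,104),(303,324)]]; print('screws',s,np.mean(s,0)); d=s[1]-s[0];print(np.degrees(np.arctan2(d[1],d[0])))
pc=[W(x,y,.046) for x,y in[(20,117),(155,27),(398,308),(270,392)]];print('plate',np.round(pc,1),np.mean(pc,0))
H=lambda x,y,h:onz('wrist',P,230+(x-400)/8-.4,125+y/8-.4,h)*1000
c=[H(x,y,.014) for x,y in[(527,100),(722,165),(678,307),(484,225)]]; m=np.mean(c,0)
print('house',np.round(c,1),m,[np.linalg.norm(c[i]-c[(i+1)%4]).round(1) for i in range(4)])
d=c[1]-c[0]+c[2]-c[3]; print('long ang',np.degrees(np.arctan2(d[1],d[0])))
print('latch',H(580,255,.017))
# 2 stations' black/blue top: blue near px (170,230)
E
```

```text
slot [595.46513341  81.10377989  46.        ] [np.float64(11.4), np.float64(26.6), np.float64(12.5), np.float64(28.6)]
ang 87.83782994294688
screws [array([593.49178571,  42.80985396,  46.        ]), array([598.11038523, 118.87698863,  46.        ])] [595.80108547  80.84342129  46.        ]
86.52541419637001
plate [[613.8  32.   46. ]
 [571.   34.4  46. ]
 [576.1 129.7  46. ]
 [619.2 130.1  46. ]] [595.0116083   81.52977562  46.        ]
house [[447.2 -67.8  14. ]
 [429.4 -39.7  14. ]
 [449.6 -26.1  14. ]
 [465.6 -56.5  14. ]] [447.96373032 -47.52399281  14.        ] [np.float64(33.2), np.float64(24.4), np.float64(34.4), np.float64(21.6)]
long ang 120.00669533170748
latch [456.19715325 -42.91977491  17.        ]
```

>>> servo_tool --pt "1 -3.28 3.52 0 0" --pt "1 -3.28 3.52 0 0" --pt "1 -3.28 3.52 0 0" --pt "1 -3.28 3.52 0 0" --pt "1 -3.28 3.52 0 0" --pt "1 0 0 2 -7.9" --pt "1 0 0 2 -7.9" --pt "1 0 0 2 -7.9" --pt "1 0 0 2 -7.9" --pt "1 0 0 2 -7.9" --pt "1 0 0 2 -7.9" --pt "1 0 0 0 0"

```text
clock: 6.75
eef_pos: [0.406, 0.2299, 0.1359]
orientation: [0.761, -0.648, -0.001, 0.002]
force: [-0.9, 0.4, -0.4]
width: 0.0859
finger_force: 0.0
```

```bash
cat > look.py <<'E'
import sys
from h import *
s=get_state(); M=R.from_quat(s['orientation']).as_matrix(); print(s['clock'],s['q'].round(2) if hasattr(s['q'],'round') else s['q'],s['eef_pos'],'yaw',np.degrees(np.arctan2(M[1,0],M[0,0])))
a,d,P=grab('wrist'); save(sys.argv[1],a); np.savez('pics/'+sys.argv[1],a=a,d=d,**P)
E
python3 look.py w2; python3 - <<'E'
from h import *
z=np.load('pics/w2.npz'); P={k:z[k] for k in('fov_y','cx','cy','view')};a,d=z['a'],z['d']
s=get_state();print(proj('wrist',P,s['eef_pos']), proj('wrist',P,np.array([.409,.2306,.047])))
blue=cv2.inRange(cv2.cvtColor(a,cv2.COLOR_RGB2HSV),(105,90,40),(130,255,255))
W=[(u,v)+tuple(world('wrist',P,u,v,d[v,u])) for v,u in zip(*np.where(blue)) if d[v,u]>0]
W=np.array(W); k=(np.hypot(W[:,2]-.41,W[:,3]-.23)<.05)&(W[:,4]>.035); Q=W[k]
print(len(Q),np.percentile(Q[:,4],[5,25,50,75,95]))
t=Q[Q[:,4]>.0435] if (Q[:,4]>.0435).sum()>200 else Q
print(cv2.minAreaRect((t[:,2:4]*1000).astype(np.float32)))
E
```

```text
6.75 [ 0.52  0.17 -0.26  1.14  0.   -1.22] [0.40602874 0.22985922 0.13587325] yaw -80.81842132601747
[274.68813199 244.7479995 ] [272.36433247 203.29048791]
2030 [0.04060426 0.04146611 0.04214786 0.04635661 0.04803262]
((409.53863525390625, 231.30148315429688), (33.00969314575195, 44.00204086303711), 9.822125434875488)
```

View pics/w2.png

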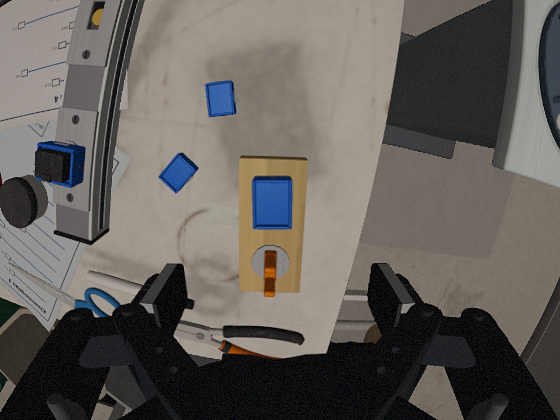

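The holder fills the gripper's view at (272,203), 33 x 44 mm, upright in the rack, so it is the right one. Next I grasp it.

>>> servo_tool --pt "1 -0.08 -0.37 2 0.3" --pt "1 0 0 3 0" --pt "1 0 0 2.5 0" --pt "1 0 0 1.8 0" --pt "1 0 0 1 0" --pt "1 0 0 0.6 0" --pt "1 0 0 0 0"

```text
clock: 7.5
eef_pos: [0.4113, 0.2322, 0.0292]
orientation: [0.759, -0.651, -0.0, -0.0]
force: [0.1, 0.2, 0.4]
width: 0.0855
finger_force: 0.0
```

>>> servo_tool --pt "-0.3 0 0 0 0" --pt "-0.6 0 0 0 0" --pt "-1 0 0 0 0" --pt "-1 0 0 0 0" --pt "-1 0 0 0 0" --pt "-1 0 0 0 0" --pt "-1 0 0 0 0" --pt "-1 0 0 0 0" --squeeze 50

```text
clock: 8.3
eef_pos: [0.411, 0.232, 0.0289]
orientation: [0.759, -0.651, -0.0, 0.0]
force: [-0.1, 0.3, -0.6]
width: -0.0003
finger_force: 0.0
```

>>> servo_tool --pt "-1 0 0 0 0" --pt "-1 0 0 0 0" --pt "-1 0 0 0 0"

```text
clock: 8.6
eef_pos: [0.411, 0.232, 0.0289]
orientation: [0.759, -0.651, -0.0, -0.0]
force: [1.0, -0.3, 0.5]
width: 0.0001
finger_force: 0.0
```

```bash
python3 look.py w3
```

```text
8.6 [ 0.51  0.27 -0.43  0.86  0.   -1.21] [0.41098648 0.23204877 0.02893802] yaw -81.17150988998604
```

View pics/w3.png

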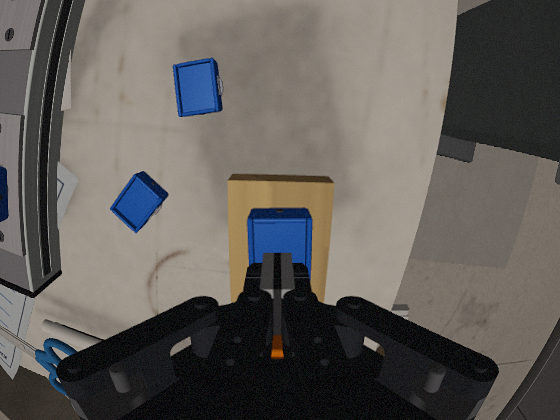

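```bash
python3 - <<'E'
from h import *
z=np.load('pics/w3.npz'); P={k:z[k] for k in('fov_y','cx','cy','view')};a,d=z['a'],z['d']
print(proj('wrist',P,np.array([.411,.232,.029])),proj('wrist',P,np.array([.4095,.2313,.047])))
for u,v in [(280,212),(280,225),(280,240),(252,240),(309,240),(265,262),(285,262),(275,275),(278,300),(240,200),(277,350)]:
    print(u,v,d[v,u].round(3),world('wrist',P,u,v,d[v,u]).round(4))
print(bot.grip_depth, get_state()['moment'], get_state()['width'])
a,d,P=grab('side'); 
for r in eyes.spot_in('side','holder')[:3]: print(r)
c=proj('side',P,np.array([.41,.231,.05])); u,v=c.astype(int); print(c)
save('s3',cv2.resize(a[v-50:v+30,u-50:u+50],(800,640),interpolation=cv2.INTER_CUBIC)[:600])
E
```

```text
[276.06162397 243.35000731] [278.9363547  255.46214062]
280 212 0.177 [0.4122 0.2102 0.037 ]
280 225 0.173 [0.4114 0.2156 0.0425]
280 240 0.177 [0.4099 0.2247 0.0412]
252 240 0.171 [0.4249 0.2247 0.0468]
309 240 0.17 [0.3953 0.2198 0.0476]
265 262 0.141 [0.4174 0.2218 0.0769]
285 262 0.14 [0.4088 0.2197 0.0785]
275 275 0.128 [0.4131 0.2202 0.0907]
278 300 0.121 [0.411  0.2258 0.1001]
240 200 0.189 [0.4356 0.2106 0.0235]
277 350 0.169 [0.4028 0.281  0.066 ]
0.0187 [ 0.03833174 -0.0289163  -0.01611338] -0.0002552886698185258
{'location': [207.9, 178.7], 'p': 0.61}
{'location': [236.9, 189.5], 'p': 0.42}
{'location': [238.8, 171.5], 'p': 0.39}
[203.8610514  168.89697634]
```

View pics/s3.png

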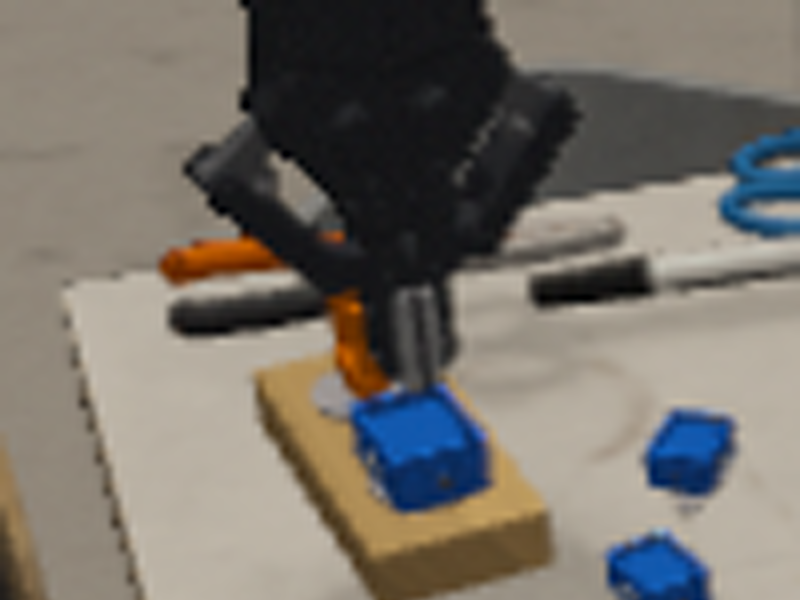

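```bash
python3 - <<'E'
from h import *
z=np.load('pics/w3.npz'); P={k:z[k] for k in('fov_y','cx','cy','view')};a,d=z['a'],z['d']
for v in range(240,300,3): print(v,[(d[v,u].round(3),world('wrist',P,u,v,d[v,u]).round(3)[1:].tolist()) for u in (264,275,286)], a[v,275])
for zz in (.03,.05,.06,.07): print(zz,proj('wrist',P,np.array([.413,.221,zz])),proj('wrist',P,np.array([.413,.243,zz])))
E
```

```text
240 [(np.float32(0.176), [0.226, 0.042]), (np.float32(0.176), [0.225, 0.042]), (np.float32(0.176), [0.224, 0.042])] [ 34  80 153]
243 [(np.float32(0.177), [0.228, 0.041]), (np.float32(0.177), [0.227, 0.041]), (np.float32(0.177), [0.226, 0.041])] [ 39  83 156]
246 [(np.float32(0.177), [0.229, 0.041]), (np.float32(0.176), [0.228, 0.043]), (np.float32(0.177), [0.227, 0.042])] [ 29  79 154]
249 [(np.float32(0.178), [0.231, 0.042]), (np.float32(0.178), [0.23, 0.042]), (np.float32(0.178), [0.229, 0.042])] [ 28  79 153]
252 [(np.float32(0.178), [0.233, 0.042]), (np.float32(0.178), [0.232, 0.042]), (np.float32(0.179), [0.231, 0.041])] [ 27  68 130]
255 [(np.float32(0.148), [0.222, 0.07]), (np.float32(0.147), [0.221, 0.071]), (np.float32(0.147), [0.22, 0.071])] [17 17 19]
258 [(np.float32(0.145), [0.222, 0.073]), (np.float32(0.144), [0.221, 0.074]), (np.float32(0.145), [0.22, 0.073])] [0 2 0]
261 [(np.float32(0.141), [0.221, 0.077]), (np.float32(0.142), [0.221, 0.076]), (np.float32(0.141), [0.22, 0.077])] [13 13  3]
264 [(np.float32(0.139), [0.222, 0.079]), (np.float32(0.139), [0.221, 0.079])
[... 961 characters left out ...]
np.float32(0.12), [0.221, 0.099]), (np.float32(0.119), [0.22, 0.1])] [ 3 10  7]
291 [(np.float32(0.115), [0.22, 0.104]), (np.float32(0.119), [0.222, 0.101]), (np.float32(0.118), [0.221, 0.101])] [42 42 43]
294 [(np.float32(0.114), [0.221, 0.105]), (np.float32(0.12), [0.224, 0.1]), (np.float32(0.113), [0.219, 0.106])] [45 42 41]
297 [(np.float32(0.112), [0.221, 0.107]), (np.float32(0.119), [0.224, 0.101]), (np.float32(0.111), [0.219, 0.108])] [43 39 38]
0.03 [275.5338531  226.03561536] [269.94030048 260.25360169]
0.05 [275.36858907 239.04872872] [269.20677418 276.15008445]
0.06 [275.27199168 246.70002588] [268.78572069 285.3482074 ]
0.07 [275.16402779 255.29177166] [268.32201083 295.54188427]
```

The shut fingers end about 41 mm above the reported TCP. Wrist depth gives z = 0.070 against 0.029, and the side view at (415,385) of the crop shows them above the holder. So this grasp closed in the air. I'll work with the measured fingertip offset, reopen and go lower.

>>> servo_tool --pt "1 0.05 0.16 0 0" --pt "1 0 0 0 0" --pt "1 0 0 0 0" --pt "1 0 0 0 0" --pt "1 0 0 0 0" --pt "1 0 0 0 0" --pt "1 0 0 1.3 0" --pt "1 0 0 1.3 0" --pt "1 0 0 0.8 0" --pt "1 0 0 0.4 0" --pt "1 0 0 0 0"

```text
clock: 9.85
eef_pos: [0.4092, 0.2312, -0.0094]
orientation: [0.759, -0.651, -0.0, 0.0]
force: [0.4, -0.2, 0.5]
width: 0.0852
finger_force: 0.0
```

>>> servo_tool --pt "0.2 0 0 0 0" --pt "-0.1 0 0 0 0" --pt "-0.3 0 0 0 0" --pt "-1 0 0 0 0" --pt "-1 0 0 0 0" --pt "-1 0 0 0 0" --pt "-1 0 0 0 0" --pt "-1 0 0 0 0" --squeeze 50

```text
clock: 10.65
eef_pos: [0.4098, 0.2315, -0.0085]
orientation: [0.759, -0.651, 0.0, -0.0]
force: [-1.0, -0.4, 6.0]
width: 0.0329
finger_force: 49.9
```

```bash
python3 look.py w4; python3 - <<'E'
from h import *
z=np.load('pics/w4.npz'); P={k:z[k] for k in('fov_y','cx','cy','view')};a,d=z['a'],z['d']
for u in (225,235,240,245,250,300,305,310,315,325,335):
  print(u,[(v,world('wrist',P,u,v,d[v,u]).round(3).tolist()) for v in range(215,300,12)])
E
```

```text
10.65 [ 0.51  0.32 -0.49  0.76  0.   -1.21] [ 0.40977342  0.23149277 -0.00852814] yaw -81.17087536049527
225 [(215, [0.438, 0.208, 0.024]), (227, [0.437, 0.214, 0.023]), (239, [0.436, 0.22, 0.023]), (251, [0.436, 0.227, 0.023]), (263, [0.433, 0.223, 0.042]), (275, [0.432, 0.224, 0.052]), (287, [0.43, 0.223, 0.062]), (299, [0.43, 0.227, 0.064])]
235 [(215, [0.433, 0.207, 0.023]), (227, [0.432, 0.213, 0.023]), (239, [0.432, 0.219, 0.023]), (251, [0.431, 0.225, 0.024]), (263, [0.42, 0.158, 0.168]), (275, [0.428, 0.223, 0.052]), (287, [0.427, 0.226, 0.056]), (299, [0.426, 0.23, 0.059])]
240 [(215, [0.431, 0.207, 0.023]), (227, [0.43, 0.213, 0.023]), (239, [0.428, 0.214, 0.035]), (251, [0.427, 0.214, 0.047]), (263, [0.426, 0.219, 0.048]), (275, [0.426, 0.225, 0.048]), (287, [0.425, 0.23, 0.048]), (299, [0.425, 0.237, 0.048])]
245 [(215, [0.428, 0.207, 0.023]), (227, [0.428, 0.212, 0.023]), (239, [0.426, 0.212, 0.038]), (251, [0.425, 0.214, 0.047]), (263, [0.425, 0.222, 0.042]), (275, [0.424, 0.228, 0.042]), (287, [0.423, 0.233, 0.043]), (299, [0.423, 0.238, 0.046])]
250 [(215, [0.426, 0.2
[... 973 characters left out ...]
0.023]), (227, [0.395, 0.207, 0.023]), (239, [0.393, 0.213, 0.023]), (251, [0.397, 0.209, 0.047]), (263, [0.396, 0.214, 0.048]), (275, [0.395, 0.22, 0.047]), (287, [0.393, 0.226, 0.047]), (299, [0.393, 0.231, 0.05])]
325 [(215, [0.391, 0.201, 0.023]), (227, [0.39, 0.207, 0.022]), (239, [0.389, 0.213, 0.023]), (251, [0.387, 0.219, 0.023]), (263, [0.39, 0.217, 0.042]), (275, [0.392, 0.217, 0.053]), (287, [0.393, 0.217, 0.063]), (299, [0.392, 0.222, 0.063])]
335 [(215, [0.386, 0.2, 0.023]), (227, [0.385, 0.206, 0.022]), (239, [0.383, 0.212, 0.022]), (251, [0.382, 0.218, 0.022]), (263, [0.384, 0.22, 0.033]), (275, [0.386, 0.22, 0.045]), (287, [0.389, 0.217, 0.062]), (299, [0.391, 0.216, 0.072])]
```

View pics/w4.png

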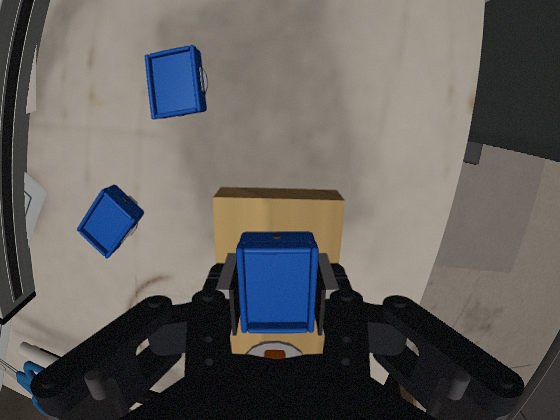

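The holder is gripped squarely (holder at (278,285) between the pads, grip 50 N). I'll lift it and carry it over the slot.

>>> servo_tool --pt "-1 0 0 -0.5 0" --pt "-1 0 0 -1 0" --pt "-1 0 0 -2 0" --pt "-1 0 0 -3 0" --pt "-1 0 0 -3 0" --pt "-1 0 0 -3 0" --pt "-1 0 0 0 0"

```text
clock: 11.4
eef_pos: [0.4116, 0.2325, 0.1202]
orientation: [0.759, -0.651, 0.001, -0.003]
force: [1.1, -0.3, -1.4]
width: 0.0328
finger_force: 50.0
```

>>> servo_tool --pt "-1 1.7 -1.6 0 0" --pt "-1 3.2 -2.9 0 0" --pt "-1 3.2 -2.9 0 0" --pt "-1 3.2 -2.9 0 0" --pt "-1 3.2 -2.9 0 0" --pt "-1 3.2 -2.84 0 0" --pt "-1 0 0 0 6.2" --pt "-1 0 0 0 6.3" --pt "-1 0 0 0 0" --pt "-1 0 0 0 0"

```text
clock: 12.4
eef_pos: [0.5948, 0.081, 0.1157]
orientation: [-0.685, 0.728, 0.0, -0.0]
force: [-0.9, 0.3, -1.1]
width: 0.0332
finger_force: 50.2
```

```bash
python3 look.py w5; python3 - <<'E'
from h import *
z=np.load('pics/w5.npz'); P={k:z[k] for k in('fov_y','cx','cy','view')};a,d=z['a'],z['d']
s=get_state(); print(s['force'],s['moment'],s['width'],s['finger_force'])
blue=cv2.inRange(cv2.cvtColor(a,cv2.COLOR_RGB2HSV),(105,90,40),(130,255,255))
W=np.array([(u,v)+tuple(world('wrist',P,u,v,d[v,u])) for v,u in zip(*np.where(blue)) if d[v,u]>0 and 230<u<330 and v<345])
t=W[(W[:,4]>np.percentile(W[:,4],50)-.0)]; k=(W[:,4]>W[:,4].max()-.02)
print(np.percentile(W[:,4],[5,50,95]))
W=W[W[:,4]>np.percentile(W[:,4],50)-.003]; r=cv2.minAreaRect((W[:,2:4]*1000).astype(np.float32)); print(r)
print('slot px',proj('wrist',P,np.array([.5955,.0811,.046])))
E
```

```text
12.4 [ 0.14  0.4   0.01  1.18  0.   -1.37] [0.59479708 0.08104309 0.11569906] yaw -93.4842858980826
[ 0.11326863 -0.21550208 -1.30259398] [0.00184124 0.03485897 0.00210987] 0.03306222313999093 50.182123482227325
[0.0713857  0.16603427 0.17207772]
((594.3763427734375, 81.01854705810547), (44.69800567626953, 33.9361457824707), 86.94121551513672)
slot px [275.53321123 209.61215685]
```

View pics/w5.png

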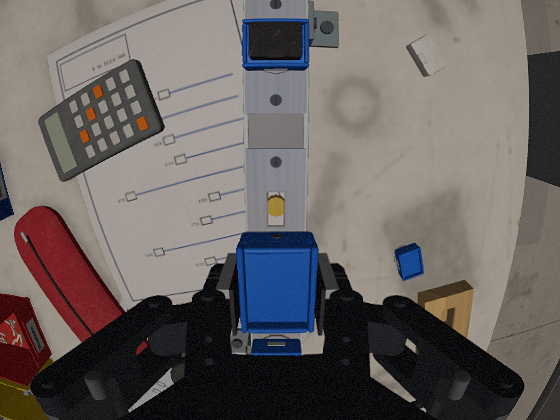

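The view shows the slot at (276,208), just ahead of the held holder (277,283), with the rail running parallel to the holder's side. I'll measure the slot edges numerically.

```bash
python3 - <<'E'
from h import *
z=np.load('pics/w5.npz'); P={k:z[k] for k in('fov_y','cx','cy','view')};a,d=z['a'],z['d']
b=a.astype(int)
for v in range(184,232,1): print(v,'%4d'%v, ' '.join('%3d'%(b[v,u].sum()//3) for u in range(260,294,1)))
for v in (196,208,220):
    print(v,[world('wrist',P,u,v,d[v,u]).round(4)[[0,1,2]].tolist() for u in (240,250,300)])
# rail edges: where depth jumps, per row
for v in (140,170,200,215):
    zz=[world('wrist',P,u,v,d[v,u])[2] for u in range(225,330)]
    up=np.where(np.array(zz)>.03)[0]+225; print(v,up.min(),up.max(),onz('wrist',P,up.min()-.5,v,.042).round(4),onz('wrist',P,up.max()+.5,v,.042).round(4))
E
```

```text
184  184 137 136 132 132 133 131 133 134 140 135 138 138 135 139 140 140 135 131 134 132 133 134 136 135 134 132 134 130 132 135 138 138 134 134
185  185 134 136 134 130 129 133 134 138 136 135 134 137 136 139 136 134 135 131 131 134 134 138 136 135 135 134 133 132 133 134 136 136 133 132
186  186 135 135 133 136 130 133 133 137 136 136 137 135 136 140 136 136 135 135 134 129 134 137 136 137 135 132 135 131 131 133 137 135 138 134
187  187 135 136 133 129 129 133 131 134 138 137 134 138 136 138 138 136 132 131 134 134 134 135 135 132 135 131 133 128 131 133 135 130 136 135
188  188 135 140 133 134 131 131 136 136 139 136 136 135 137 136 137 139 137 133 134 132 133 136 138 135 138 133 134 135 129 135 137 130 134 134
189  189 135 137 134 130 132 133 134 135 136 132 137 138 137 138 137 137 134 131 129 130 134 136 137 136 137 133 135 129 132 136 136 136 135 137
190  190 134 138 135 132 129 132 134 137 136 137 133 138 137 137 139 139 134 136 133 134 133 136 137 136 133 132 133 130 133 133 134 132 133 137
191  191 135 136 135 133 133 135 129 127 126 127 125 124 127 124 128 125 124 125 120 
[... 5638 characters left out ...]
 140 135 132 135 134 133 134 137 134 136 137 135 134 133 137 137 136 133 138
231  231  97 102 103 102  99 100 100 100 105 102  93  89  88  90  87  87  88  85  83  83  87  89  88  85  83  84  86  83  86  86  85  86  83  85
196 [[0.6283, 0.0788, 0.0034], [0.6148, 0.0688, 0.0458], [0.5757, 0.0709, 0.0471]]
208 [[0.6294, 0.0904, 0.003], [0.6156, 0.0786, 0.0458], [0.5761, 0.0806, 0.0471]]
220 [[0.6308, 0.1028, 0.0011], [0.6163, 0.088, 0.0474], [0.5765, 0.0907, 0.0467]]
140 243 308 [0.6175 0.0249 0.042 ] [0.5668 0.0281 0.042 ]
170 244 307 [0.6186 0.0485 0.042 ] [0.5686 0.0515 0.042 ]
200 245 306 [0.6199 0.0728 0.042 ] [0.5704 0.0758 0.042 ]
215 245 306 [0.621  0.0853 0.042 ] [0.5708 0.0884 0.042 ]
```

```bash
python3 - <<'E'
from h import *
z=np.load('pics/w5.npz'); P={k:z[k] for k in('fov_y','cx','cy','view')}
o=lambda u,v,h=.046:onz('wrist',P,u,v,h)*1000
for T,B,L,Rr in [(190.7,227,265.7,285.2),(191.5,225,266.7,284)]:
    c=[o(L,T),o(Rr,T),o(Rr,B),o(L,B)]; print(np.mean(c,0),np.linalg.norm(c[0]-c[1]),np.linalg.norm(c[1]-c[2]))
m=np.array([594.4,81.0]); print('block top wrt image', proj('wrist',P,np.array([.5944,.0810,.172])))
d=o(245,200)-0; 
E
```

```text
[595.54422183  80.71670655  46.        ] 15.189971994446045 30.003829659423474
[595.58964549  80.17916143  46.        ] 13.483994362858303 27.651822031067123
block top wrt image [277.00673633 293.58495961]
```

>>> servo_tool --pt "-1 0.03 -0.11 2 0" --pt "-1 0 0 2 0" --pt "-1 0 0 2 0" --pt "-1 0 0 1.2 0" --pt "-1 0 0 0.8 0" --pt "-1 0 0 0.2 0" --pt "-1 0 0 0 0" --pt "-1 0 0 0 0"

```text
clock: 13.25
eef_pos: [0.5968, 0.0808, 0.0347]
orientation: [-0.684, 0.729, -0.0, 0.001]
force: [1.2, 0.1, -1.4]
width: 0.0336
finger_force: 50.2
```

>>> servo_tool --pt "-1 0 0 0.1 0" --pt "-1 0 0 0.1 0" --pt "-1 0 0 0.1 0" --pt "-1 0 0 0.1 0" --pt "-1 0 0 0 0"

```text
clock: 13.75
eef_pos: [0.5961, 0.0806, 0.0298]
orientation: [-0.684, 0.729, 0.0, -0.0]
force: [0.1, 0.5, -0.9]
width: 0.0332
finger_force: 50.2
```

>>> servo_tool --pt "-1 0 0 0.1 0" --pt "-1 0 0 0.1 0" --pt "-1 0 0 0.1 0" --pt "-1 0 0 0 0"

```text
clock: 14.15
eef_pos: [0.5961, 0.0806, 0.0267]
orientation: [-0.684, 0.729, 0.0, -0.0]
force: [-0.6, 0.2, -0.8]
width: 0.0332
finger_force: 50.2
```

>>> servo_tool --pt "-1 0 0 0.1 0" --pt "-1 0 0 0.1 0" --pt "-1 0 0 0.1 0" --pt "-1 0 0 0.1 0" --pt "-1 0 0 0 0"

```text
clock: 14.65
eef_pos: [0.5962, 0.0807, 0.0231]
orientation: [-0.684, 0.729, 0.0, 0.0]
force: [-0.7, 0.1, 2.9]
width: 0.033
finger_force: 50.6
```

It is in the slot and the plunger met it at the predicted height. I'll push down further.

>>> servo_tool --pt "-1 0 0 0.15 0" --pt "-1 0 0 0.15 0" --pt "-1 0 0 0.15 0" --pt "-1 0 0 0.1 0" --pt "-1 0 0 0.05 0" --pt "-1 0 0 0 0" --pt "-1 0 0 0 0"

```text
clock: 15.35
eef_pos: [0.5962, 0.0807, 0.0173]
orientation: [-0.684, 0.729, -0.0, 0.0]
force: [-2.3, 0.8, 5.8]
width: 0.0332
finger_force: 51.0
```

>>> servo_tool --pt "-1 0 0 0.05 0" --pt "-1 0 0 0.05 0" --pt "-1 0 0 0 0" --pt "-1 0 0 0 3" --pt "-1 0 0 0 3" --pt "-1 0 0 0 0"

```text
clock: 15.95
eef_pos: [0.5968, 0.0807, 0.0165]
orientation: [-0.644, 0.765, -0.0, 0.001]
force: [-1.3, -0.6, 6.2]
width: 0.0333
finger_force: 51.1
```

```bash
python3 -c "
from h import *
s=get_state();print(s['force'],s['moment'],s['eef_pos'])"
```

```text
[-1.25691501 -0.60079976  6.1628248 ] [-0.04891788  0.32709094 -0.01283275] [0.59677022 0.08070533 0.01650974]
```

>>> servo_tool --pt "-1 0 0 0 4" --pt "-1 0 0 0 5" --pt "-1 0 0 0 5" --pt "-1 0 0 0 0"

```text
clock: 16.35
eef_pos: [0.5972, 0.0807, 0.0166]
orientation: [-0.546, 0.838, -0.0, 0.001]
force: [-0.5, 0.3, 6.5]
width: 0.0327
finger_force: 51.1
```

```bash
python3 -c "
from h import *
s=get_state();print(s['force'],s['moment'],s['eef_pos'])"
```

```text
[-0.46460862  0.26157982  6.52471967] [-0.07150964  0.04111318 -0.07829227] [0.59715722 0.08073571 0.01662479]
```

>>> servo_tool --pt "-1 0 0 0 7" --pt "-1 0 0 0 8" --pt "-1 0 0 0 8" --pt "-1 0 0 0 8" --pt "-1 0 0 0 8" --pt "-1 0 0 0 8" --pt "-1 0 0 0 8" --pt "-1 0 0 0 7" --pt "-1 0 0 0 0" --pt "-1 0 0 0 0"

```text
clock: 17.35
eef_pos: [0.5971, 0.0808, 0.0166]
orientation: [-0.038, 0.999, 0.0, 0.001]
force: [-0.4, 0.1, 6.6]
width: 0.0333
finger_force: 51.1
```

```bash
cat > st.py <<'E'
from h import *
s=get_state();M=R.from_quat(s['orientation']).as_matrix();print(s['clock'],s['force'].round(1),s['moment'].round(3),s['eef_pos'].round(4),'yaw',np.degrees(np.arctan2(M[1,0],M[0,0])).round(1),s['width'],s['finger_force'])
E
python3 st.py
```

```text
17.35 [-0.4  0.1  6.6] [ 0.017  0.213 -0.011] [0.5971 0.0808 0.0166] yaw -175.7 0.03329754340472339 51.10879272222519
```

Yaw is -175.7° and the stop should be between -183.4° and -188.6°. I'll creep toward it.

>>> servo_tool --pt "-1 0 0 0 4" --pt "-1 0 0 0 3.5" --pt "-1 0 0 0 1" --pt "-1 0 0 0 1" --pt "-1 0 0 0 0"

```text
clock: 17.85
eef_pos: [0.597, 0.0808, 0.0166]
orientation: [0.045, 0.999, 0.0, 0.001]
force: [-0.5, 0.1, 6.3]
width: 0.0328
finger_force: 51.1
```

```bash
python3 st.py
```

```text
17.85 [-0.5  0.1  6.3] [0.015 0.175 0.016] [0.597  0.0808 0.0166] yaw 174.8 0.03280463089478309 51.110270619392395
```

>>> servo_tool --pt "-1 0 0 0 1" --pt "-1 0 0 0 1" --pt "-1 0 0 0 0"

```text
clock: 18.15
eef_pos: [0.597, 0.0808, 0.0166]
orientation: [0.063, 0.998, 0.0, 0.001]
force: [-1.2, 0.7, 6.4]
width: 0.0328
finger_force: 51.1
```

```bash
python3 st.py
```

```text
18.15 [-1.2  0.7  6.4] [0.04  0.11  0.021] [0.597  0.0808 0.0166] yaw 172.8 0.03279120088548678 51.110621988773346
```

>>> servo_tool --pt "-1 0 0 0 1" --pt "-1 0 0 0 0.7" --pt "-1 0 0 0 0"

```text
clock: 18.45
eef_pos: [0.5971, 0.081, 0.0166]
orientation: [0.077, 0.997, 0.0, 0.001]
force: [-0.2, 0.7, 6.3]
width: 0.0333
finger_force: 51.1
```

```bash
python3 st.py
```

```text
18.45 [-0.2  0.7  6.3] [0.171 0.134 0.002] [0.5971 0.081  0.0166] yaw 171.1 0.033270091659887945 51.09672546386719
```

>>> servo_tool --pt "-1 0 0 0 1" --pt "-1 0 0 0 1" --pt "-1 0 0 0 0"

```text
clock: 18.75
eef_pos: [0.5972, 0.0812, 0.0166]
orientation: [0.095, 0.995, 0.001, 0.001]
force: [-0.0, 1.8, 6.5]
width: 0.0329
finger_force: 51.1
```

```bash
python3 st.py
```

```text
18.75 [-0.   1.8  6.5] [ 0.369 -0.006  0.157] [0.5972 0.0812 0.0166] yaw 169.1 0.03287234281257475 51.0738667845726
```

>>> servo_tool --pt "-1 0 0 -0.1 -0.8" --pt "-1 0 0 -0.1 0" --pt "-1 0 0 -0.1 0" --pt "-1 0 0 0 0"

```text
clock: 19.15
eef_pos: [0.5971, 0.0812, 0.0194]
orientation: [0.088, 0.996, 0.001, 0.001]
force: [2.8, 4.8, 4.4]
width: 0.0331
finger_force: 50.8
```

```bash
python3 st.py
```

```text
19.15 [2.8 4.8 4.4] [ 1.068 -0.571  0.069] [0.5971 0.0812 0.0194] yaw 169.9 0.033059033104487615 50.81057757139206
```

>>> servo_tool --pt "-0.1 0 0 0 0" --pt "0.1 0 0 0 0" --pt "0.4 0 0 0 0" --pt "1 0 0 0 0" --pt "1 0 0 0 0" --pt "1 0 0 0 0" --pt "1 0 0 -2 0" --pt "1 0 0 -3 0" --pt "1 0 0 -4 0" --pt "1 0 0 -4 0" --pt "1 0 0 0 0"

```text
clock: 20.25
eef_pos: [0.5991, 0.081, 0.1546]
orientation: [0.088, 0.996, 0.001, 0.004]
force: [0.8, 1.4, 0.4]
width: 0.0857
finger_force: 0.0
```

```bash
python3 st.py; python3 look.py w6; python3 - <<'E'
from h import *
z=np.load('pics/w6.npz'); P={k:z[k] for k in('fov_y','cx','cy','view')};a,d=z['a'],z['d']
blue=cv2.inRange(cv2.cvtColor(a,cv2.COLOR_RGB2HSV),(105,90,40),(130,255,255))
W=np.array([(u,v)+tuple(world('wrist',P,u,v,d[v,u])) for v,u in zip(*np.where(blue)) if d[v,u]>0])
k=(np.hypot(W[:,2]-.596,W[:,3]-.081)<.04)&(W[:,4]>.06); Q=W[k]
print(len(Q),np.percentile(Q[:,4],[5,25,50,75,95]), Q[:,:2].mean(0))
r=cv2.minAreaRect((Q[:,2:4]*1000).astype(np.float32)); print(r)
E
```

```text
20.25 [0.8 1.4 0.4] [ 0.008 -0.009  0.008] [0.5991 0.081  0.1546] yaw 169.9 0.08566710210862269 0.0
20.25 [ 0.13  0.38  0.09  1.26 -0.    0.31] [0.5990996  0.08099974 0.15458125] yaw 169.9287677338128
2208 [0.06998365 0.07096781 0.07158761 0.07511545 0.07752116] [276.16213768 200.44882246]
((596.5875244140625, 80.25332641601562), (32.8168830871582, 44.16162109375), 80.8770751953125)
```

View pics/w6.png

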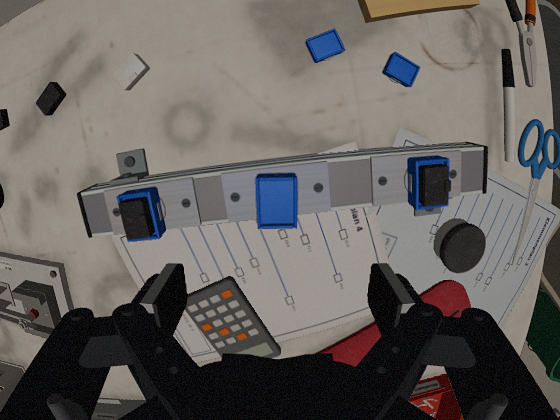

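The holder at (277,200) stands across the rail, with its floor at z≈0.071 as expected when locked (0.0705). Its top measures 32.8x44.2 mm at yaw 80.9°. Next is the white housing at (132,70).

>>> servo_tool --pt "1 2.54 -3.06 0 0" --pt "1 2.54 -3.06 0 0" --pt "1 2.54 -3.06 0 0" --pt "1 2.54 -3.06 0 0" --pt "1 2.54 -3.06 0 0" --pt "1 0 0 1 8.3" --pt "1 0 0 1 8.3" --pt "1 0 0 1 8.3" --pt "1 0 0 1 8.3" --pt "1 0 0 1 8.3" --pt "1 0 0 0 8.3" --pt "1 0 0 0 0"

```text
clock: 21.5
eef_pos: [0.4434, -0.0477, 0.0976]
orientation: [0.5, 0.866, -0.0, -0.001]
force: [0.2, 0.2, 0.2]
width: 0.0855
finger_force: 0.0
```

```bash
python3 look.py w7; python3 - <<'E'
from h import *
z=np.load('pics/w7.npz'); P={k:z[k] for k in('fov_y','cx','cy','view')};a,d=z['a'],z['d']
print(proj('wrist',P,np.array([.4475,-.0473,.014])))
for r in eyes.cut_out('wrist','housing_1')[:3]:
    print(np.round(r['location']),r['p'],r['region'].sum())
    m=r['region']; W=np.array([world('wrist',P,u,v,d[v,u]) for v,u in zip(*np.where(m)) if d[v,u]>0]); 
    print('region',cv2.minAreaRect((W[:,:2]*1000).astype(np.float32)),np.percentile(W[:,2],[10,50,90]))
W=np.array([world('wrist',P,u,v,d[v,u]) for v in range(90,260) for u in range(200,350) if d[v,u]>0])
k=(np.hypot(W[:,0]-.4475,W[:,1]+.0473)<.03)&(W[:,2]>.010); Q=W[k]
print(len(Q),np.percentile(Q[:,2],[5,50,95])); print(cv2.minAreaRect((Q[:,:2]*1000).astype(np.float32)),Q.mean(0)); 
E
```

```text
21.5 [-0.11  0.17 -0.38  1.03  0.    0.94] [ 0.44335088 -0.0477143   0.09763221] yaw 119.9999995528964
[282.38106463 205.90755503]
[283. 202.] 0.74 1263
region ((449.390625, -47.13587951660156), (27.688400268554688, 35.693328857421875), 31.521705627441406) [0.01262016 0.01471931 0.01588782]
[222. 294.] 0.72 929
region ((442.6881408691406, -158.06539916992188), (29.674213409423828, 34.5850715637207), 28.81731414794922) [0.00759592 0.01470366 0.01596087]
1168 [0.01333525 0.01479067 0.01705367]
((448.67315673828125, -46.77397537231445), (25.027355194091797, 33.84454345703125), 29.6516056060791) [ 0.44794594 -0.04646258  0.01482887]
```

>>> servo_tool --pt "1 -0.19 0.49 2 0" --pt "1 0 0 3 0" --pt "1 0 0 3 0" --pt "1 0 0 2.5 0" --pt "1 0 0 1.5 0" --pt "1 0 0 0.8 0" --pt "1 0 0 0 0" --pt "1 0 0 0 0"

```text
clock: 22.4
eef_pos: [0.45, -0.047, -0.0286]
orientation: [0.499, 0.867, 0.0, 0.0]
force: [-0.1, 0.2, 0.7]
width: 0.0852
finger_force: 0.0
```

>>> servo_tool --pt "0.2 0.05 -0.1 0.2 0" --pt "-0.2 0 0 0.2 0" --pt "-0.35 0 0 0 0" --pt "-0.5 0 0 0 0" --pt "-1 0 0 0 0" --pt "-1 0 0 0 0" --pt "-1 0 0 0 0" --pt "-1 0 0 0 0" --pt "-1 0 0 0 0" --squeeze 30

```text
clock: 23.3
eef_pos: [0.4487, -0.0471, -0.0328]
orientation: [0.499, 0.867, 0.0, 0.0]
force: [-1.3, 0.1, 5.7]
width: 0.0233
finger_force: 30.2
```

```bash
python3 look.py w8; python3 st.py; python3 - <<'E'
from h import *
z=np.load('pics/w8.npz'); P={k:z[k] for k in('fov_y','cx','cy','view')};a,d=z['a'],z['d']
s=get_state(); M=R.from_quat(s['orientation']).as_matrix()
W=[]
for v in range(180,330,1):
    for u in range(225,330,1):
        if d[v,u]>0:
            p=world('wrist',P,u,v,d[v,u])
            if np.hypot(*(p[:2]-[.4485,-.0469]))<.03 and .008<p[2]<.06 : W.append(np.r_[(M.T@(p-s['eef_pos']))*1000,p[2]*1000])
W=np.array(W); k=(W[:,3]>12.5)&(W[:,3]<19)&(abs(W[:,1])<12.3)
print(k.sum(),'tool-x range of top',np.percentile(W[k,0],[1,50,99]),'y',np.percentile(W[k,1],[1,99]))
f=(abs(W[:,1])>13.5)
for lo in range(8,40,3):
    q=W[f&(W[:,3]>=lo)&(W[:,3]<lo+3)]; print(lo,len(q), q[:,1].min().round(1) if len(q) else '',q[:,1].max().round(1) if len(q) else '', q[:,0].mean().round(1) if len(q) else '')
E
```

```text
23.3 [-0.1   0.32 -0.57  0.68  0.    0.94] [ 0.44869059 -0.04706226 -0.03276194] yaw 120.12850264177798
23.35 [-0.9  0.1  5.7] [-0.006  0.245 -0.027] [ 0.4487 -0.0471 -0.0328] yaw 120.1 0.023040862264004393 30.165932178497314
3464 tool-x range of top [-16.33388934   2.24802439  17.05697795] y [-12.13599457  11.07904133]
8 108 -24.5 23.3 8.9
11 117 -24.2 23.1 8.9
14 114 -24.0 22.7 8.8
17 114 -23.4 22.4 8.8
20 130 -23.0 21.8 9.2
23 117 -22.7 21.5 9.6
26 112 -22.1 20.9 9.6
29 125 -21.8 20.6 9.7
32 88 -20.1 19.2 10.7
35 98 -18.9 17.2 10.3
38 156 -19.9 18.6 7.4
```

```bash
python3 - <<'E'
from h import *
z=np.load('pics/w8.npz'); P={k:z[k] for k in('fov_y','cx','cy','view')};a,d=z['a'],z['d']
s=get_state(); M=R.from_quat(s['orientation']).as_matrix()
W=[]
for v in range(150,330):
    for u in range(200,350):
        if d[v,u]>0:
            p=world('wrist',P,u,v,d[v,u]); t=(M.T@(p-s['eef_pos']))*1000
            if 6<t[0]<12 and 12.8<abs(t[1])<26: W.append(np.r_[t,p[2]*1000,u,v])
W=np.array(W)
for sgn in(-1,1):
    q=W[W[:,1]*sgn>0]; print(np.histogram(q[:,3],bins=range(-4,30,2)))
for u in (236,238,240,310,314,318):
    print(u,[(v,world('wrist',P,u,v,d[v,u])[2].round(3)*1000) for v in range(225,285,4)])
print((proj('wrist',P,s['eef_pos']+M@[.011,.014,-.042])),proj('wrist',P,s['eef_pos']+M@[.011,-.014,-.042]))
E
```

```text
(array([  0,  84, 148,   0,   2,  24,  39,  45,  51,  59,  49,  49,  51,
        65,  61,  61]), array([-4, -2,  0,  2,  4,  6,  8, 10, 12, 14, 16, 18, 20, 22, 24, 26, 28]))
(array([  0,  81, 167,   0,   2,  21,  33,  45,  42,  46,  46,  48,  59,
        58,  55,  55]), array([-4, -2,  0,  2,  4,  6,  8, 10, 12, 14, 16, 18, 20, 22, 24, 26, 28]))
236 [(225, np.float64(1.0)), (229, np.float64(1.0)), (233, np.float64(0.0)), (237, np.float64(-0.0)), (241, np.float64(1.0)), (245, np.float64(0.0)), (249, np.float64(-0.0)), (253, np.float64(1.0)), (257, np.float64(0.0)), (261, np.float64(14.0)), (265, np.float64(20.0)), (269, np.float64(23.0)), (273, np.float64(27.0)), (277, np.float64(31.0)), (281, np.float64(33.0))]
238 [(225, np.float64(0.0)), (229, np.float64(1.0)), (233, np.float64(0.0)), (237, np.float64(-0.0)), (241, np.float64(0.0)), (245, np.float64(1.0)), (249, np.float64(0.0)), (253, np.float64(1.0)), (257, np.float64(9.0)), (261, np.float64(14.0)), (265, np.float64(19.0)), (269, np.float64(22.0)), (273, np.float64(27.0)), (277, np.float64(30.0)), (281, np.float64(34.0))]
240 [(2
[... 845 characters left out ...]
241, np.float64(0.0)), (245, np.float64(1.0)), (249, np.float64(0.0)), (253, np.float64(144.0)), (257, np.float64(10.0)), (261, np.float64(14.0)), (265, np.float64(20.0)), (269, np.float64(22.0)), (273, np.float64(26.0)), (277, np.float64(30.0)), (281, np.float64(32.0))]
318 [(225, np.float64(1.0)), (229, np.float64(0.0)), (233, np.float64(0.0)), (237, np.float64(1.0)), (241, np.float64(-0.0)), (245, np.float64(1.0)), (249, np.float64(1.0)), (253, np.float64(1.0)), (257, np.float64(-0.0)), (261, np.float64(15.0)), (265, np.float64(20.0)), (269, np.float64(23.0)), (273, np.float64(27.0)), (277, np.float64(30.0)), (281, np.float64(33.0))]
[309.00232033 255.16120497] [247.65989623 255.20266817]
```

The fingertips are at about 6.5 mm, which is too close to the 6 mm pocket walls. I'll regrip 2.5 mm higher.

>>> servo_tool --pt "-0.2 0 0 0 0" --pt "-0.2 0 0 -0.25 0" --pt "-0.2 0 0 0 0" --pt "-1 0 0 0 0" --pt "-1 0 0 0 0" --pt "-1 0 0 0 0" --pt "-1 0 0 0 0" --squeeze 35

```text
clock: 24.05
eef_pos: [0.4486, -0.047, -0.0304]
orientation: [0.499, 0.867, 0.0, 0.0]
force: [-1.3, 0.1, 5.6]
width: 0.0231
finger_force: 34.6
```

```bash
python3 st.py
```

```text
24.05 [-1.3  0.1  5.6] [ 0.058  0.197 -0.015] [ 0.4486 -0.047  -0.0304] yaw 120.1 0.023054871080947982 34.64213490486145
```

>>> servo_tool --pt "-1 0 0 -0.5 0" --pt "-1 0 0 -2 0" --pt "-1 0 0 -3.5 0" --pt "-1 0 0 -3.5 0" --pt "-1 0 0 -3.5 0" --pt "-1 0 0 -2 0" --pt "-1 0.7 3.8 0 0" --pt "-1 0.72 3.84 0 0" --pt "-1 0.72 3.84 0 0" --pt "-1 0.72 3.84 0 0" --pt "-1 0.72 3.84 0 0" --pt "-1 0 0 0 0"

```text
clock: 25.25
eef_pos: [0.5993, 0.0831, 0.1187]
orientation: [0.498, 0.867, 0.001, 0.0]
force: [0.1, -0.6, -0.3]
width: 0.0228
finger_force: 34.6
```

>>> servo_tool --pt "-1 0 0 0 -8.4" --pt "-1 0 0 0 -8.4" --pt "-1 0 0 0 -8.5" --pt "-1 0 0 0 -8.5" --pt "-1 0 0 0 -8.5" --pt "-1 0 0 0 -8.5" --pt "-1 0 0 0 0" --pt "-1 0 0 0 0"

```text
clock: 26.05
eef_pos: [0.5959, 0.0799, 0.1195]
orientation: [0.081, 0.997, 0.0, -0.0]
force: [-0.3, 0.3, -0.4]
width: 0.0231
finger_force: 34.5
```

```bash
python3 look.py w9; python3 st.py; cat > pk.py <<'E'
import sys
from h import *
z=np.load('pics/%s.npz'%sys.argv[1]); P={k:z[k] for k in('fov_y','cx','cy','view')};a,d=z['a'],z['d']
s=get_state(); M=R.from_quat(s['orientation']).as_matrix()
blue=cv2.inRange(cv2.cvtColor(a,cv2.COLOR_RGB2HSV),(105,90,40),(130,255,255))
W=np.array([world('wrist',P,u,v,d[v,u]) for v,u in zip(*np.where(blue)) if d[v,u]>0])
Q=W[(np.hypot(W[:,0]-.596,W[:,1]-.081)<.04)&(W[:,2]>.06)]
print(len(Q),'pocket',cv2.minAreaRect((Q[:,:2]*1000).astype(np.float32)),np.percentile(Q[:,2],[5,50,95]))
A=np.array([world('wrist',P,u,v,d[v,u]) for v in range(200,340) for u in range(225,330) if d[v,u]>0])
t=(A-s['eef_pos'])@M*1000
H=A[(abs(t[:,1])<12.4)&(abs(t[:,0])<25)&(t[:,2]<-40)&(t[:,2]>-50)]
print(len(H),'housing',cv2.minAreaRect((H[:,:2]*1000).astype(np.float32)) if len(H) else '')
E
python3 pk.py w9
```

```text
26.05 [0.13 0.4  0.02 1.19 0.   0.3 ] [0.5959187  0.07987365 0.11950324] yaw 170.6652721904493
26.1 [0.1 0.2 0.2] [-0.012 -0.002  0.004] [0.596  0.0799 0.1195] yaw 170.7 0.023121432237841816 34.5494270324707
2284 pocket ((592.328125, 81.25465393066406), (33.413516998291016, 35.47298812866211), 81.37090301513672) [0.06920299 0.07154911 0.07752534]
3497 housing ((595.3492431640625, 80.08927917480469), (24.657241821289062, 34.581417083740234), 80.75639343261719)
```

>>> servo_tool --pt "-1 -0.12 0.05 1.5 -0.3" --pt "-1 0 0 2 0" --pt "-1 0 0 2 0" --pt "-1 0 0 1 0" --pt "-1 0 0 0.6 0" --pt "-1 0 0 0 0" --pt "-1 0 0 0 0"

```text
clock: 26.8
eef_pos: [0.598, 0.0805, 0.0491]
orientation: [0.077, 0.997, 0.0, 0.0]
force: [-0.9, -0.0, 0.0]
width: 0.0228
finger_force: 34.5
```

>>> servo_tool --pt "-1 0 0 0.15 0" --pt "-1 0 0 0.15 0" --pt "-1 0 0 0.15 0" --pt "-1 0 0 0 0"

```text
clock: 27.2
eef_pos: [0.5975, 0.0804, 0.0439]
orientation: [0.076, 0.997, 0.0, -0.0]
force: [-0.2, -0.8, -0.9]
width: 0.0232
finger_force: 34.5
```

```bash
python3 st.py
```

```text
27.2 [-0.2 -0.8 -0.9] [ 0.035 -0.004 -0.063] [0.5975 0.0804 0.0439] yaw 171.2 0.023189820733823613 34.54782485961914
```

>>> servo_tool --pt "-1 0 0 0.1 0" --pt "-1 0 0 0.1 0" --pt "-1 0 0 0.1 0" --pt "-1 0 0 0.05 0" --pt "-1 0 0 0 0"

```text
clock: 27.7
eef_pos: [0.5978, 0.0804, 0.0409]
orientation: [0.076, 0.997, 0.0, 0.0]
force: [-1.6, -1.1, 4.8]
width: 0.0232
finger_force: 37.5
```

>>> servo_tool --pt "-1 0 0 0.05 0" --pt "-1 0 0 0.05 0" --pt "-1 0 0 0 0"

```text
clock: 28.0
eef_pos: [0.5979, 0.0804, 0.04]
orientation: [0.076, 0.997, 0.0, 0.0]
force: [-1.1, -0.8, 5.7]
width: 0.0231
finger_force: 38.0
```

>>> servo_tool --pt "-0.4 0 0 -0.05 0" --pt "-0.3 0 0 0 0" --pt "-0.1 0 0 0 0" --pt "0.2 0 0 0 0" --pt "0.6 0 0 0 0" --pt "1 0 0 0 0" --pt "1 0 0 -1 0" --pt "1 0 0 -3 0" --pt "1 0 0 -4 0" --pt "1 0 0 -4 0" --pt "1 0 0 0 0" --pt "1 0 0 0 0"

```text
clock: 29.2
eef_pos: [0.5982, 0.0805, 0.1613]
orientation: [0.076, 0.997, 0.0, 0.001]
force: [0.0, -0.2, -1.2]
width: 0.0854
finger_force: 0.0
```

```bash
python3 look.py w10; python3 st.py; python3 - <<'E'
from h import *
z=np.load('pics/w10.npz'); P={k:z[k] for k in('fov_y','cx','cy','view')};a,d=z['a'],z['d']
c=proj('wrist',P,np.array([.5966,.0804,.08])); print(c)
hsv=cv2.cvtColor(a,cv2.COLOR_RGB2HSV)
blue=cv2.inRange(hsv,(105,90,40),(130,255,255))
f=lambda m:np.array([world('wrist',P,u,v,d[v,u]) for v,u in zip(*np.where(m)) if d[v,u]>0 and abs(u-c[0])<70 and abs(v-c[1])<70])
W=f(blue); Q=W[(np.hypot(W[:,0]-.596,W[:,1]-.081)<.04)&(W[:,2]>.072)]
print(len(Q),'holder',cv2.minAreaRect((Q[:,:2]*1000).astype(np.float32)),np.percentile(Q[:,2],[5,50,95]))
W=f(cv2.inRange(hsv,(0,0,90),(180,70,255))); H=W[(np.hypot(W[:,0]-.596,W[:,1]-.081)<.03)&(W[:,2]>.078)]
print(len(H),'housing',cv2.minAreaRect((H[:,:2]*1000).astype(np.float32)),np.percentile(H[:,2],[5,25,50,75,95]))
q=H[H[:,2]<.0868]; A=np.c_[q[:,:2]-q[:,:2].mean(0),np.ones(len(q))]; print('tilt',np.linalg.lstsq(A,q[:,2],rcond=None)[0])
u,v=c.astype(int); save('w10c',cv2.resize(a[max(v-50,0):v+50,u-65:u+65],(780,600),interpolation=cv2.INTER_CUBIC))
E
```

```text
29.2 [0.13 0.38 0.1  1.29 0.   0.29] [0.59818397 0.08047735 0.16134906] yaw 171.22682610705482
29.25 [-0.6 -0.4 -0.8] [-0.003 -0.003  0.011] [0.5974 0.0804 0.16  ] yaw 171.2 0.08538057003626122 0.0
[277.12741784 203.0864917 ]
591 holder ((596.4882202148438, 80.4447021484375), (33.80105972290039, 43.288509368896484), 80.37094116210938) [0.07294686 0.07689547 0.07808983]
1191 housing ((598.8799438476562, 77.62071990966797), (25.6657772064209, 39.31539535522461), 78.16424560546875) [0.08413406 0.08485418 0.08529631 0.08580713 0.08777375]
tilt [0.00145784 0.00972811 0.08522365]
```

View pics/w10c.png

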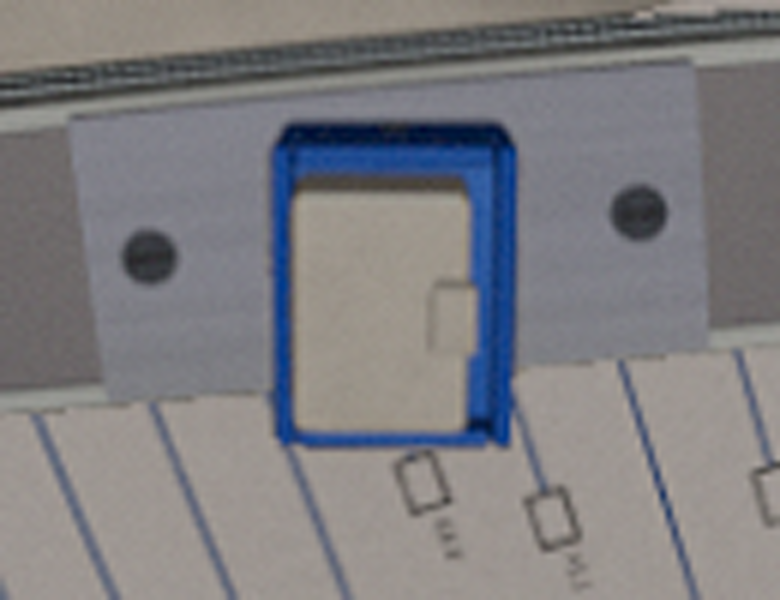

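The white housing lies level in the pocket: its top is at 0.0852 m against 0.0845 m expected, its sides run parallel to the walls, and the holder's height is unchanged, so it is still locked. The robot is clear of everything.

```bash
python3 -c "
from h import *
print(bot.close_job())"
```

```text
the job is handed in; nothing more can be done
None
```

The job is handed in: the blue holder is locked across the rail at the middle station and the white housing sits flat on its pocket floor, a little off-centre within the clearance, after about 29 of the 67 s and with no contact force reading above about 7 N.

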